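# Zero the LCR tweezers over the capacitor pads

### The job

The stand magnifier is still standing on the circuit board over the two bare capacitor pads: lift it off by its handle and set it down gently, upright, on the bench beside the board stand, and let go of it. Then pick up the sprung LCR test tweezers and zero them for that part: squeeze them until their tips are just as far apart as the middles of the two pads (16 mm), and hold them level with one tip over the middle of each pad, a few millimetres (5 to 10) above the board and not touching it. Finish while still holding them there, gap and position steady for the reading, and leave everything else on the bench where it is.

Things in the scene. Friction and masses are not known exactly. Their poses are not given: they have to be found in the camera images.
- board_stand: Fixed holder: two black jaws on an aluminium bar clamp a level green board, 152 (x) x 100 (y) mm, its top 38 mm above the bench. Jaws at the x ends reach 89 mm out and 3 mm above the board, thumbscrews 113 mm. Origin on the bench under the board's middle. The -x half (robot's side) is bare but for the pads; from x = 14 mm on it carries parts up to 20 mm tall.
- pad_a (a point): Middle of one bare tinned pad (9 x 9 mm) on the board's top, at x = -30, y = +8 mm of the board stand, height 38 mm; axes as the board stand's. A white printed 20 x 31 mm outline frames the two pads.
- pad_b (a point): Middle of the other bare tinned pad, at x = -30, y = -8 mm of the board stand: 16 mm from pad_a, centre to centre.
- magnifier: Loose stand magnifier, 0.15 to 0.31 kg, on the board: clear skirt 68 mm across, black lens head 76 mm across, 58 mm tall. Black handle, 22 mm wide, 20 thick, 95 long, leaves the head 48 mm up towards its own -x, rising outwards at 0.30 rad. Origin: centre of its underside, z up. Balance point about 8 mm from the axis towards the handle.
- magnifier_grip (a point): Point on the handle's centre line to pinch across its 22 mm width (along the magnifier's y; the handle's sides are flat and upright): x = -64.5, z = 58 mm in the magnifier's frame. The bench to the left and right of the board stand (world x 0.45 to 0.62, y 0.14 to 0.24 either side) is clear.
- tweezers: Loose cordless LCR tweezers, 0.05 kg, flat on the bench: grey display housing 50 x 22 x 22 mm (x -46 to +4), two sprung arms opening sideways (y), with black grip pads (x 43 to 97, 6 to 20 mm above the underside) and brass tips at x = 125 mm, bent down to the underside's level. Origin on the underside below the arms' hinges, x towards the tips, z up.
- tweezers_grip (a point): Middle between the grip pads (x = 70, z = 13 mm of the tweezers); squeeze along their y. Outside width there: 38 mm free (42 at the pads' front end), 29 at 16 mm tip gap (pad faces then parallel), 22 shut. Spring push per pad: about 6 N at first touch, 10 N at 16 mm gap, 13 N shut. The gripper's opening sets the gap; the spring's push is what holds the tweezers in the fingers.
- tip_left (a point): End of the probe on the tweezers' +y side, on its axis, 1.8 mm above its lowest surface. The tips stand 32 mm apart when free, 2 mm when shut. The gap between tip_left and tip_right closes by about 1.8 mm for each 1 mm that the fingers come together.
- tip_right (a point): End of the probe on the tweezers' -y side, likewise.
- side_cutters: Loose red-handled side cutters, 137 x 46 x 14 mm, flat on the bench on the other side from the tweezers; leave alone.
- screwdriver: Loose yellow screwdriver, 165 mm long, 26 mm thick, lying in front of the board stand (towards the robot); leave alone.
- solder_reel: Loose black solder reel, 60 mm across, 40 mm tall; leave alone.
- flux_bottle: Loose white flux bottle, 34 mm across, 75 mm tall; leave alone.
- capacitor: Loose black can capacitor, 25 mm across, 44 mm tall, upright, behind the board stand; leave alone.
- synth_knob: Loose aluminium knob, 25 mm across, 18 mm tall; leave alone.
- parts_tray: Grey compartment tray, 100 x 140 x 28 mm, behind the board stand; leave alone.
Not all that is in view belongs to the job. What is shaped like the magnifier but yellow is not meant.

How it is judged:
By the outcome, as a careful person would: the job done as asked, in the order asked, and still so for the second after the job is handed in, while the arm keeps its last pose, push and grip.
It also fails if it takes over 61 s, if anything falls off the work surface, if the arm or the gripper's body presses on something with over 40 N, if the wrist force passes 120 N, or if a joint passes its speed limit or range.

### The arm

A 6-joint arm with a two-finger parallel gripper is mounted at the origin on the work surface. World frame = base frame: x ahead of the robot, y to its left, z up, the work surface at z = 0. Lengths are in m, angles in rad, forces in N, time in s.
With the tool pointing down it reaches from about 0.35 to 1 m from the base axis. Payload 7.1 kg.
Tool frame: the origin (TCP) lies on the front face of the gripper's body, between the roots of the fingers; the fingertips stand 73 mm ahead of it and the grasp point (between the pads) lies ahead of it (robot.pinch_z is the z of the grasp point in the tool frame, in m); z points along the fingers, y is the line along which they close (so a half turn about z gives the same grasp; the last joint's range is limited). The gripper opens to 85 mm and grips with 20 to 120 N. Pads are 22 mm wide; open, the fingers measure 114 mm over their backs; the gripper's body (76 mm by 85 mm) begins 54 mm behind the grasp point. The pads swing forward as they close: fully open they stand 13 mm farther back than shut.
Start: joints at [1.246, 0.423, 1.63, -0, 1.089, -0.019], TCP at [0.188, 0.596, 0.304] pointing down, gripper open.
Joint ranges: [-3, 3], [-0.9, 2.11], [0.09, 2.58], [-1.31, 4.45], [0.11, 2.69], [-2.54, 2.54]. Speed limits (rad/s): [2.39, 2.39, 3.01, 3.14, 3.14, 3.14].

### API

Orientations are given as [roll, pitch, yaw] about the fixed x, y, z axes, in that order (R = Rz(yaw) Ry(pitch) Rx(roll)).
In Python, from bench import robot gives the robot as it stands.
- The arm moves only by the tool move_arm, never from a script. Its argument "targets" is a list of rows, each a list of 6 numbers: the shift along the tool's x, y, z normalised to -1 to 1, where 1 is 100 mm, then the turn, a rotation vector about the tool's x, y, z normalised to -1 to 1, where 1 is 120 degrees. A call has 1 to 5 rows; each row is the pose to reach, as a shift and turn from the pose commanded when the call began, along the tool's axes at that moment; what a row does not reach only later rows make up. A row lasts 1/10 s, in which the tool goes at most 50 mm and 8.59 degrees, less where a joint would pass 70% of its speed; a pose out of reach is approached as far as the arm can. A call with a number of a shift or a turn outside -1 to 1 is refused whole. A call with a gripper value outside its range is refused whole. "fingers" is the closure, from 0 (fully open) to 1 (shut), set as the call begins (left out, the last holds). The fingers move at their own pace and stop on an object; "newtons" is the grip in N (left out, the last holds). Time passes only in rows, so rows that repeat a pose let the fingers close. It gives the time, the measured TCP pose, the force, the opening and the grip force at its end, in the units of the state.
- robot.read_state(): the state, without advancing time (a new reading comes with each control period).
- robot.camera(name): name is "scene" or "top"; returns a dict with "image" (420x560x3 uint8, red, green, blue), "range_z" (420x560 float32, m along the optical axis (not along the pixel's ray), 0 where there is no reading), "K" (3x3 intrinsics, pixels), "k1" (the pictures are not rectified: a ray, as slopes to the right and down, at radius r is drawn at 1 + k1 r^2 times it, then the intrinsics apply), "T" (4x4, takes a point from camera to world coordinates). Camera axes: x right, y down, z forward; pixel columns grow to the right and rows downward; lengths in m; the calibration is good to about 2 mm. A picture is of the moment at which its call begins.
- robot.close_job(): hands the job in; it is judged then, once.
Trained networks look in a picture, given as the dict that the camera call returned (one of the last four; its "shot" number tells which), for a name from the list of things; names that differ only in an ending like _2 or _b are one class to them, and where a whole thing is asked for, a point or a joint stands for the part that bears it (a point fixed in the world has none). Each returns a list of dicts, best first, with "confidence" (0 to 1); they miss things now and then, are a little off and sometimes report something else, mostly with a low value. They report only what shows in the picture. A call takes as long as a camera call. They do not tell look-alikes from the thing itself.
- robot.regions_of(thing, picture): "mask" (420x560 bool, what is visible of it).
- robot.tip_of(thing, picture): "position" ([x, y, z] in m, in world coordinates, good to about 4 mm: a listed point, or the origin of a listed thing).
The state is a dict: "clock": time; "qpos": joint angles; "qvel": joint speeds; "joint_efforts": joint torques, N m; "tcp_pos": TCP position; "ee_rot": TCP orientation; "wrist_force": force on the tool from outside, world axes, zero at the start; "torque": the same for the moment, N m; "grip_width": finger opening in m; "grip_force": force on a finger pad.
Only numpy, scipy, OpenCV 4.12 (cv2) and the standard library are available. Lean on these libraries where they do the work, as an engineer would, in place of code of your own. Each camera call takes 0.05 s, during which the arm holds its last target. There are 200 camera calls.

## Working session

There is one attempt and no reset: what is moved stays moved. The work goes in short steps, Python scripts to look and compute and a tool call to move; the robot and the scene stay as the last step left them, time stands still between calls to the robot, and variables do not carry over. Pictures are saved under pics/ and viewed, at most 10 in all, crops included, and the job is handed in when it is done.

Besides the shell and the picture viewer there is one more tool, called after "Request:" by a JSON object that holds its "op" and its "data". move_arm: Moves the arm, as the interface text tells. Its arguments: {"type":"object","properties":{"targets":{"type":"array"},"fingers":{"type":"number"},"newtons":{"type":"number"}},"required":["targets"]}

```bash
mkdir -p pics; ls
cat > h.py <<'E'
import numpy as np, cv2
from bench import robot
from scipy.spatial.transform import Rotation as R
def shot(n,f=None):
    d=robot.camera(n)
    if f: cv2.imwrite('pics/'+f,d['image'][:,:,::-1])
    return d
def pts(d):
    "world xyz for every pixel"
    K=d['K'];k=d['k1'];v,u=np.mgrid[:420,:560]
    D=np.array([k,0,0,0,0.])
    s=cv2.undistortPoints(np.stack([u,v],-1).reshape(-1,1,2).astype(np.float64),K,D).reshape(420,560,2)
    z=d['range_z']; P=np.concatenate([s*z[...,None],z[...,None]],-1)
    return P@d['T'][:3,:3].T+d['T'][:3,3]
def pix(d,p):
    T=np.linalg.inv(d['T']);c=T[:3,:3]@np.array(p)+T[:3,3]
    s=c[:2]/c[2]; s=s*(1+d['k1']*(s@s)); return (d['K']@[s[0],s[1],1])[:2]
E
python3 - <<'E'
from h import *
for n in('scene','top'):
    d=shot(n,n+'0.png'); print(n,d['k1'],d['T'][:3,3].round(3))
    for t in('board_stand','pad_a','pad_b','magnifier','magnifier_grip','tweezers','tweezers_grip','tip_left','tip_right','screwdriver','flux_bottle','solder_reel','side_cutters'):
        print(t,[(np.round(x['position'],3).tolist(),round(x['confidence'],2)) for x in robot.tip_of(t,d)][:3])
s=robot.read_state();print(s,robot.pinch_z)
E
```

```text
pics
scene 0.0020459018866351955 [1.257 0.474 0.656]
board_stand [([0.61, 0.01, 0.0], 0.64)]
pad_a [([0.579, 0.017, 0.036], 0.96), ([0.585, 0.026, 0.032], 0.66)]
pad_b [([0.579, 0.017, 0.036], 0.96), ([0.585, 0.026, 0.032], 0.66)]
magnifier [([0.578, 0.026, 0.036], 0.92), ([0.255, -0.224, -0.003], 0.85), ([0.534, 0.07, 0.093], 0.21)]
magnifier_grip [([0.32, -0.242, 0.052], 0.91), ([0.537, 0.069, 0.095], 0.72), ([0.582, 0.027, 0.037], 0.27)]
tweezers [([0.43, 0.284, -0.002], 0.91)]
tweezers_grip [([0.5, 0.296, 0.008], 0.96)]
tip_left [([0.545, 0.318, 0.005], 0.54)]
tip_right [([0.557, 0.287, -0.0], 0.46)]
screwdriver [([0.374, -0.024, 0.003], 0.86)]
flux_bottle [([0.681, 0.259, 0.0], 0.79)]
solder_reel [([0.691, -0.265, 0.003], 0.79), ([0.585, 0.028, 0.037], 0.7)]
side_cutters [([0.472, -0.312, -0.003], 0.73)]
top -0.08956040011686181 [0.41  0.014 1.024]
board_stand [([0.608, 0.014, -0.0], 0.92)]
pad_a [([0.585, 0.028, 0.036], 0.96), ([0.582, 0.015, 0.039], 0.64), ([0.578, 0.022, 0.036], 0.31)]
pad_b [([0.585, 0.028, 0.036], 0.96), ([0.582, 0.015, 0.039], 0.64), ([0.578, 0.022, 0.036]
[... 619 characters left out ...]
-0.001], 0.88)]
{'clock': 1.4, 'qpos': array([ 1.24599239e+00,  4.23115423e-01,  1.62988129e+00, -3.96814292e-05,
        1.08862136e+00, -1.90034852e-02]), 'qvel': array([ 0.00096107, -0.00159033,  0.00017601,  0.00140116,  0.00067674,
       -0.00098676]), 'joint_efforts': array([-5.59922973e-04, -5.57347083e+01, -2.82136220e+01, -1.46376419e-05,
        9.22035979e-04,  3.02658327e-05]), 'tcp_pos': array([0.18814207, 0.59599817, 0.30391679]), 'ee_rot': array([-3.14156658e+00,  3.46675453e-05,  2.83581060e+00]), 'wrist_force': array([-1.10802662, -0.40765182, -0.43505747]), 'torque': array([ 0.00530197,  0.03299042, -0.04642662]), 'grip_force': 0.0, 'grip_width': 0.0849994694397416} 0.0539
```

View pics/top0.png

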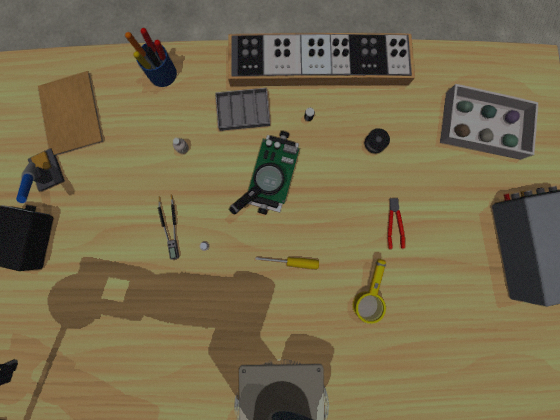

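View pics/scene0.png

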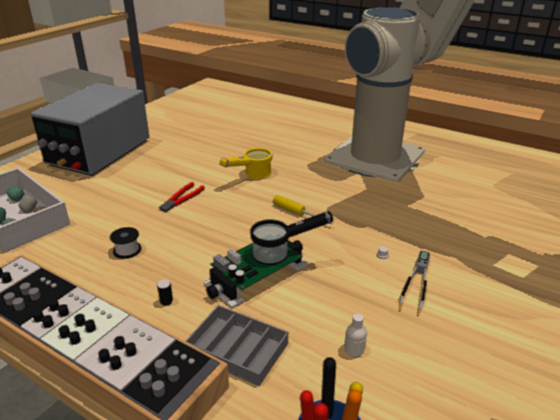

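Run:
```python
from h import *
d=shot('top'); P=pts(d); im=d['image'].astype(int)
cv2.imwrite('pics/crop1.png',cv2.resize(d['image'][110:270,140:340,::-1],None,fx=4,fy=4)[:600])
def show(n,m):
    q=P[m][:,:2].astype(np.float32); r=cv2.minAreaRect(q); 
    w=np.linalg.svd(q-q.mean(0),full_matrices=False)[2][0]; print(n,m.sum(),r,'pca',q.mean(0),np.arctan2(w[1],w[0]))
box=np.zeros((420,560),bool);box[125:220,225:310]=1
g=(im[...,1]>im[...,0]+15)&(im[...,1]>im[...,2]+5)&box&(abs(P[...,2]-.038)<.008)
show('green',g)
h=box&(P[...,2]>.07)&(P[...,2]<.14)
show('magtop',h)
c=P[h]; ax=np.array([.583,.024]); r=np.linalg.norm(c[:,:2]-ax,axis=1); k=c[r>.05]
v=np.linalg.svd(k[:,:2]-k[:,:2].mean(0),full_matrices=False)[2][0]; print('handle',k.mean(0),np.arctan2(v[1],v[0]),r.max(),k[:,2].min(),k[:,2].max())
head=c[r<.036]; print('head ctr',(head.max(0)+head.min(0))/2, np.median(head[:,2]))
tb=np.zeros((420,560),bool);tb[190:265,150:185]=1
t=tb&(P[...,2]>.004)&(P[...,2]<.05); show('tweez',t)
x=P[t]; hs=x[x[:,2]>.019]; print('housing',hs.mean(0),len(hs), cv2.minAreaRect(hs[:,:2].astype(np.float32)))
for n in('board_stand','tweezers'):
    for m in robot.regions_of(n,d)[:1]: show(n+' mask %.2f'%m['confidence'],m['mask']&(P[...,2]>.0))
for t in('tip_left','tip_right'): print(t,[np.round(x['position'],3).tolist() for x in robot.tip_of(t,d)][:1])
```

```text
green 960 ((0.6086268424987793, 0.013005442917346954), (0.09787044674158096, 0.1515640765428543), 73.63786315917969) pca [0.6130449  0.00418068] -3.0680234
magtop 1098 ((0.5592879056930542, 0.06119917705655098), (0.07394323498010635, 0.1585337072610855), 29.21345329284668) pca [0.5628711  0.04314509] 2.3262472
handle [0.52150444 0.08723372 0.11182864] 2.3102001239117533 0.12600401529519703 0.09209110847371149 0.12522307804888855
head ctr [0.58264972 0.0245021  0.09273139] 0.09242053061305322
tweez 499 ((0.4687296748161316, 0.2973049283027649), (0.19690178334712982, 0.09166792035102844), 0.4944033920764923) pca [0.45558184 0.2877034 ] -2.978102
housing [0.43631745 0.28281453 0.02224646] 225 ((0.4537804126739502, 0.28699472546577454), (0.1424187868833542, 0.040123458951711655), 10.162132263183594)
board_stand mask 0.98 1867 ((0.5711603760719299, 0.025558650493621826), (0.10562514513731003, 0.3053536117076874), 75.13745880126953) pca [0.6163041  0.00646254] 2.9552093
tweezers mask 0.59 2004 ((0.5766265392303467, 0.02495408058166504), (0.10879155248403549, 0.3157068192958832), 74.85984802246094) pca [0.6127793  0.00817959] 2.9419413
tip_left [[0.55, 0.32, 0.004]]
tip_right [[0.554, 0.285, 0.001]]
```

View pics/crop1.png

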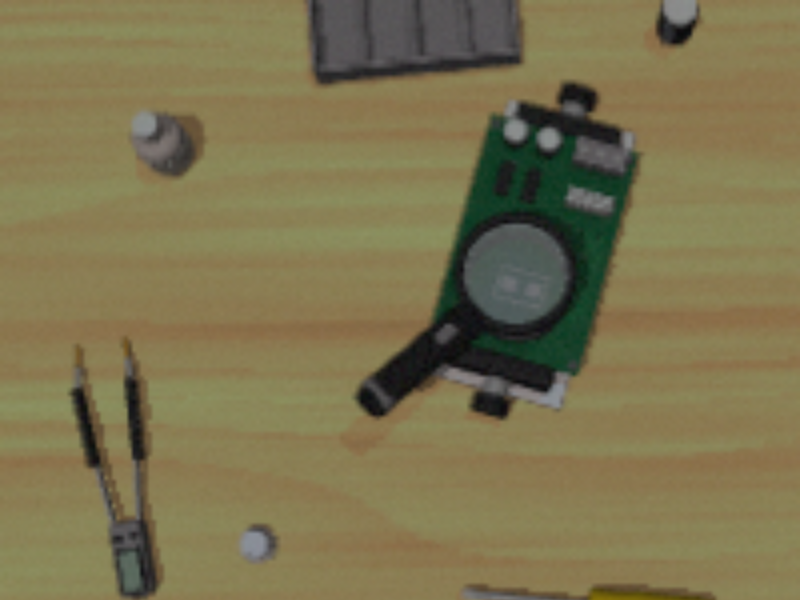

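Crop: the black magnifier stands on the board over the outlined pads (crop ~(520,285), in the full top picture (270,180)), its handle going down-left to (370,395). The candidates are the black one at top (270,180) and the yellow one at top (372,300). Only the black one is on the board, so it is the one meant. The tweezers lie at top (170,228).

Request:
{"op": "move_arm", "data": {"targets": [[-0.703, -0.566, 0, 0, 0, 0.2416], [-0.703, -0.566, 0, 0, 0, 0.2416], [-0.703, -0.566, 0, 0, 0, 0.2416], [-0.703, -0.566, 0, 0, 0, 0.2416]], "fingers": 0}}

```text
clock: 2.05
tcp_pos: [0.2389, 0.5199, 0.3042]
ee_rot: [3.141, -0.0, 2.323]
wrist_force: [0.4, -1.0, 0.4]
grip_width: 0.0856
grip_force: 0.0
```

Request:
{"op": "move_arm", "data": {"targets": [[-0.445, -0.077, 0, 0, 0, 0], [-0.89, -0.154, 0, 0, 0, 0]]}}

```text
clock: 2.25
tcp_pos: [0.2883, 0.4453, 0.3039]
ee_rot: [3.141, -0.0, 2.332]
wrist_force: [0.8, -0.5, 0.4]
grip_width: 0.0858
grip_force: 0.0
```

Request:
{"op": "move_arm", "data": {"targets": [[-0.445, -0.077, 0, 0, 0, 0], [-0.89, -0.154, 0, 0, 0, 0]]}}

```text
clock: 2.45
tcp_pos: [0.3389, 0.3691, 0.3041]
ee_rot: [3.141, 0.0, 2.33]
wrist_force: [0.5, 1.2, -0.5]
grip_width: 0.0854
grip_force: 0.0
```

Request:
{"op": "move_arm", "data": {"targets": [[-0.445, -0.077, 0, 0, 0, 0], [-0.89, -0.154, 0, 0, 0, 0]]}}

```text
clock: 2.65
tcp_pos: [0.3891, 0.2938, 0.3042]
ee_rot: [3.141, 0.0, 2.33]
wrist_force: [-0.2, 1.2, -0.1]
grip_width: 0.0859
grip_force: 0.0
```

Request:
{"op": "move_arm", "data": {"targets": [[-0.445, -0.077, 0, 0, 0, 0], [-0.89, -0.154, 0, 0, 0, 0]]}}

```text
clock: 2.85
tcp_pos: [0.4393, 0.2186, 0.3042]
ee_rot: [3.141, 0.0, 2.33]
wrist_force: [0.3, 1.8, 1.0]
grip_width: 0.0855
grip_force: 0.0
```

Request:
{"op": "move_arm", "data": {"targets": [[-0.445, -0.077, 0, 0, 0, 0], [-0.89, -0.154, 0, 0, 0, 0]]}}

```text
clock: 3.05
tcp_pos: [0.4893, 0.1433, 0.3042]
ee_rot: [3.141, 0.0, 2.33]
wrist_force: [1.4, -0.7, 0.1]
grip_width: 0.0856
grip_force: 0.0
```

Request:
{"op": "move_arm", "data": {"targets": [[-0.445, -0.077, 0, 0, 0, 0], [-0.89, -0.154, 0, 0, 0, 0], [-0.89, -0.154, 0, 0, 0, 0]]}}

```text
clock: 3.35
tcp_pos: [0.5413, 0.066, 0.3043]
ee_rot: [3.14, 0.002, 2.325]
wrist_force: [-0.4, -0.5, -1.0]
grip_width: 0.0852
grip_force: 0.0
```

Request:
{"op": "move_arm", "data": {"targets": [[0, 0, 0.5, 0, 0, 0], [0, 0, 0.9, 0, 0, 0], [0, 0, 0.9, 0, 0, 0]]}}

```text
clock: 3.65
tcp_pos: [0.5352, 0.0697, 0.2094]
ee_rot: [-3.134, -0.006, 2.33]
wrist_force: [-1.0, 0.4, 0.6]
grip_width: 0.0852
grip_force: 0.0
```

Run:
```python
from h import *
s=robot.read_state();print(s['tcp_pos'],s['ee_rot'],robot.pinch_z)
d=shot('scene'); 
cv2.imwrite('pics/crop2.png',cv2.resize(d['image'][150:300,190:390,::-1],None,fx=4,fy=4))
d=shot('top');print(pix(d,[.538,.07,.096]))
```

```text
[0.53519031 0.06971615 0.20942016] [-3.13373975 -0.0061671   2.3296684 ] 0.0539
[249.99041638 194.87563532]
```

View pics/crop2.png

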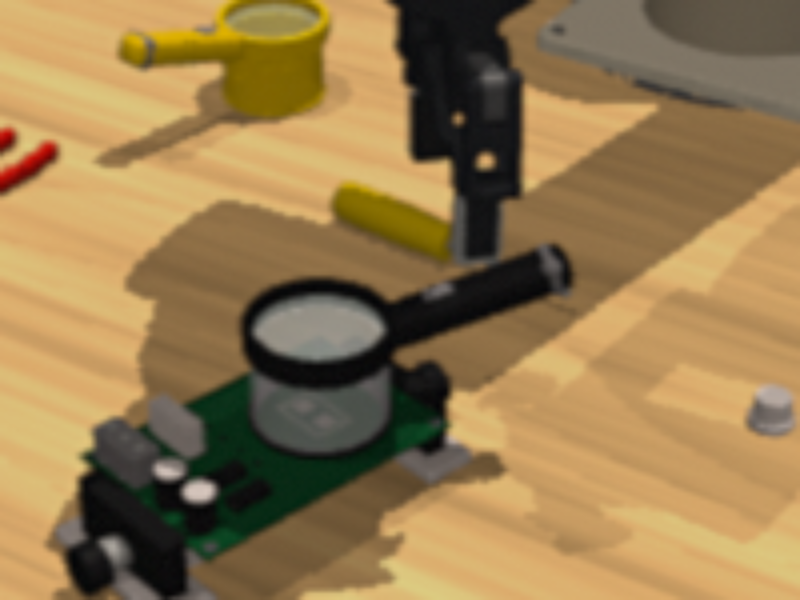

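Crop: the open fingers hang above the handle (handle from (400,320) to (560,265)), which points between them. I descend and grip.

Request:
{"op": "move_arm", "data": {"targets": [[0, 0, 0.35, 0, 0, 0], [0, 0, 0.58, 0, 0, 0], [0, 0, 0.58, 0, 0, 0], [0, 0, 0.58, 0, 0, 0]]}}

```text
clock: 4.15
tcp_pos: [0.5398, 0.0702, 0.158]
ee_rot: [3.14, 0.002, 2.33]
wrist_force: [0.4, 0.5, 0.5]
grip_width: 0.0853
grip_force: 0.0
```

Request:
{"op": "move_arm", "data": {"targets": [[0, 0, 0, 0, 0, 0], [0, 0, 0, 0, 0, 0], [0, 0, 0, 0, 0, 0], [0, 0, 0, 0, 0, 0], [0, 0, 0, 0, 0, 0]], "fingers": 1, "newtons": 45}}

```text
clock: 4.65
tcp_pos: [0.5388, 0.0698, 0.1565]
ee_rot: [3.141, 0.001, 2.33]
wrist_force: [-1.6, -0.9, 6.9]
grip_width: 0.0211
grip_force: 47.7
```

Request:
{"op": "move_arm", "data": {"targets": [[0, 0, 0, 0, 0, 0], [0, 0, 0, 0, 0, 0], [0, 0, 0, 0, 0, 0], [0, 0, 0, 0, 0, 0], [0, 0, 0, 0, 0, 0]]}}

```text
clock: 5.15
tcp_pos: [0.5388, 0.0698, 0.1564]
ee_rot: [3.141, 0.0, 2.33]
wrist_force: [-0.8, -0.2, 5.8]
grip_width: 0.0211
grip_force: 47.7
```

Request:
{"op": "move_arm", "data": {"targets": [[0, 0, -0.1, 0, 0, 0], [0, 0, -0.2, 0, 0, 0], [0, 0, -0.3, 0, 0, 0], [0, 0, -0.4, 0, 0, 0], [0, 0, -0.4, 0, 0, 0]], "newtons": 80}}

```text
clock: 5.65
tcp_pos: [0.5395, 0.0699, 0.1977]
ee_rot: [3.139, 0.002, 2.33]
wrist_force: [-0.3, 0.2, -2.6]
grip_width: 0.0202
grip_force: 79.1
```

Run:
```python
from h import *
print(robot.read_state()['wrist_force'],robot.read_state()['torque'])
d=shot('scene'); P=pts(d)
cv2.imwrite('pics/crop3.png',cv2.resize(d['image'][130:280,190:390,::-1],None,fx=4,fy=4))
```

```text
[-0.27945455  0.16634596 -2.59674962] [0.0916051  0.07645322 0.03862936]
```

View pics/crop3.png

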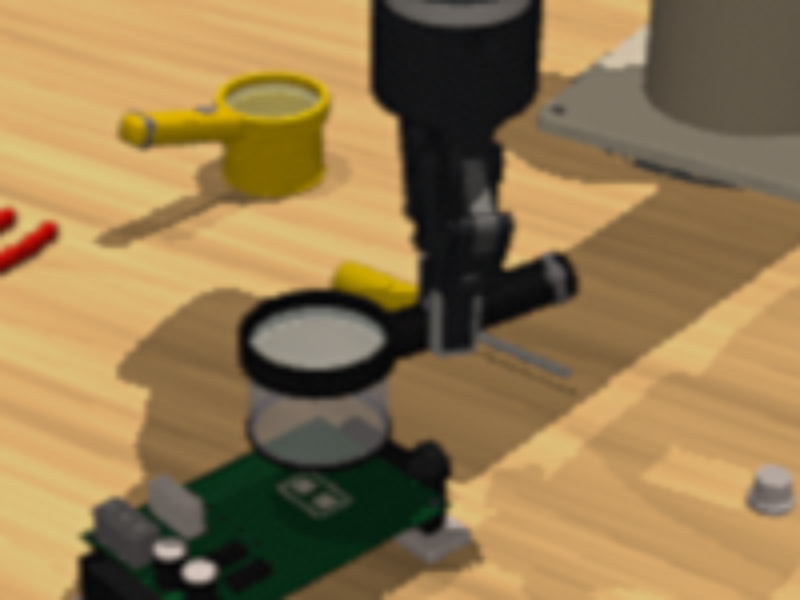

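Crop: the magnifier hangs level from the fingers at (455,310), clear of the board, and the pads at (315,492) are now visible. I carry it to the right side.

Request:
{"op": "move_arm", "data": {"targets": [[-0.12, -0.17, -0.1, 0, 0, 0], [-0.3, -0.42, -0.2, 0, 0, 0], [-0.487, -0.679, -0.2, 0, 0, 0]]}}

```text
clock: 6.0
tcp_pos: [0.5231, -0.0127, 0.2167]
ee_rot: [3.141, 0.001, 2.331]
wrist_force: [0.5, -0.3, -2.0]
grip_width: 0.0204
grip_force: 79.1
```

Request:
{"op": "move_arm", "data": {"targets": [[-0.16, -0.23, 0, 0, 0, 0], [-0.32, -0.45, 0, 0, 0, 0], [-0.487, -0.679, 0, 0, 0, 0]]}}

```text
clock: 6.3
tcp_pos: [0.5064, -0.0952, 0.2156]
ee_rot: [-3.141, -0.001, 2.33]
wrist_force: [0.9, -0.2, -3.1]
grip_width: 0.0203
grip_force: 79.1
```

Request:
{"op": "move_arm", "data": {"targets": [[-0.14, -0.2, 0, 0, 0, -0.06], [-0.27, -0.38, 0, 0, 0, -0.12], [-0.38, -0.53, 0, 0, 0, -0.18], [-0.45, -0.63, 0, 0, 0, -0.24], [-0.487, -0.679, 0, 0, 0, -0.2865]]}}

```text
clock: 6.8
tcp_pos: [0.4907, -0.1773, 0.2155]
ee_rot: [-3.142, -0.001, 2.934]
wrist_force: [0.2, -0.4, -2.8]
grip_width: 0.0205
grip_force: 79.2
```

Request:
{"op": "move_arm", "data": {"targets": [[0, 0, 0.1, 0, 0, 0], [0, 0, 0.25, 0, 0, 0], [0, 0, 0.4, 0, 0, 0], [0, 0, 0.5, 0, 0, 0], [0, 0, 0.5, 0, 0, 0]]}}

```text
clock: 7.3
tcp_pos: [0.4903, -0.1756, 0.164]
ee_rot: [3.141, -0.004, 2.929]
wrist_force: [-0.4, -0.1, -2.7]
grip_width: 0.0204
grip_force: 79.0
```

Run:
```python
from h import *
d=shot('scene','scene4.png'); P=pts(d)
s=robot.read_state();print(s['tcp_pos'],s['ee_rot'],s['wrist_force'],s['torque'],s['grip_width'])
c=np.array([.555,-.19]); r=np.linalg.norm(P[...,:2]-c,axis=-1)
q=P[(r<.037)&(P[...,2]>.02)&(P[...,2]<.2)]
print(len(q),np.percentile(q[:,2],[1,5,25,50,75,95,99]))
b=q[q[:,2]>np.percentile(q[:,2],60)]; A=np.c_[b[:,:2]-c,np.ones(len(b))]; print('plane',np.linalg.lstsq(A,b[:,2],rcond=None)[0])
print(robot.tip_of('magnifier',d)[:2])
cv2.imwrite('pics/crop4.png',cv2.resize(d['image'][60:240,140:340,::-1],None,fx=3.3,fy=3.3))
```

```text
[ 0.49085884 -0.17583927  0.16494776] [ 3.14125330e+00 -2.20932655e-03  2.92907301e+00] [ 0.1006491   0.87826252 -2.9116702 ] [0.00745592 0.14570462 0.03377377] 0.020277902511694104
982 [0.04490549 0.04807103 0.06610332 0.09204131 0.0980684  0.10156071
 0.10313029]
plane [ 0.01395578 -0.0167359   0.09897756]
[{'position': [0.5492, -0.1879, 0.0412], 'confidence': 0.9}, {'position': [0.2586, -0.2227, -0.0027], 'confidence': 0.87}]
```

View pics/crop4.png

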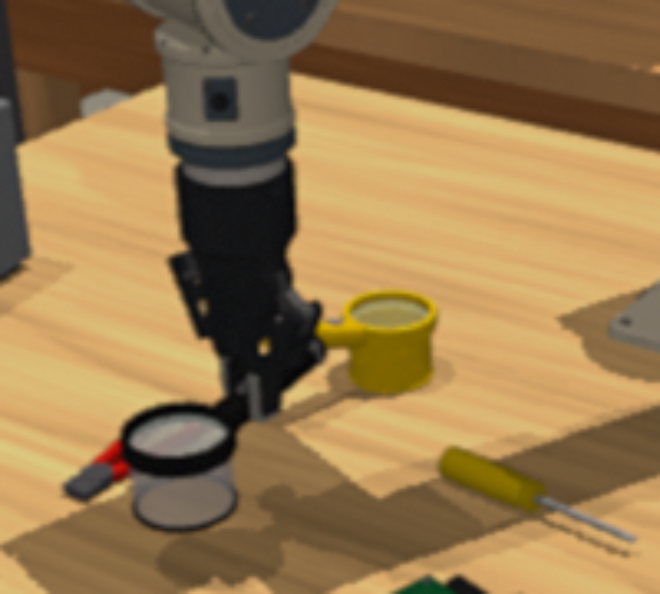

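Crop: the magnifier (185,470) hangs upright and level above clear bench. The cutters are behind it at (95,470). Now I lower it, the last part slowly.

Request:
{"op": "move_arm", "data": {"targets": [[0, 0, 0.12, 0, 0, 0], [0, 0, 0.24, 0, 0, 0], [0, 0, 0.34, 0, 0, 0], [0, 0, 0.39, 0, 0, 0], [0, 0, 0.41, 0, 0, 0]]}}

```text
clock: 7.9
tcp_pos: [0.4909, -0.1762, 0.1239]
ee_rot: [3.141, -0.002, 2.93]
wrist_force: [0.8, 0.0, -3.1]
grip_width: 0.0203
grip_force: 79.1
```

Request:
{"op": "move_arm", "data": {"targets": [[0, 0, 0.01, 0, 0, 0], [0, 0, 0.015, 0, 0, 0], [0, 0, 0.02, 0, 0, 0], [0, 0, 0.025, 0, 0, 0], [0, 0, 0.03, 0, 0, 0]]}}

```text
clock: 8.4
tcp_pos: [0.4914, -0.1764, 0.1221]
ee_rot: [-3.141, 0.0, 2.93]
wrist_force: [0.7, -0.8, -2.3]
grip_width: 0.0204
grip_force: 79.1
```

Request:
{"op": "move_arm", "data": {"targets": [[0, 0, 0.005, 0, 0, 0], [0, 0, 0.01, 0, 0, 0], [0, 0, 0.015, 0, 0, 0], [0, 0, 0.02, 0, 0, 0], [0, 0, 0.025, 0, 0, 0]]}}

```text
clock: 8.9
tcp_pos: [0.4913, -0.1763, 0.1194]
ee_rot: [-3.142, -0.0, 2.93]
wrist_force: [1.0, 0.1, -3.1]
grip_width: 0.0205
grip_force: 79.1
```

Request:
{"op": "move_arm", "data": {"targets": [[0, 0, 0.004, 0, 0, 0], [0, 0, 0.008, 0, 0, 0], [0, 0, 0.01, 0, 0, 0], [0, 0, 0.01, 0, 0, 0]]}}

```text
clock: 9.3
tcp_pos: [0.4912, -0.1763, 0.1187]
ee_rot: [3.142, -0.0, 2.93]
wrist_force: [-1.8, 1.1, 4.0]
grip_width: 0.0207
grip_force: 80.0
```

Request:
{"op": "move_arm", "data": {"targets": [[0, 0, 0, 0, 0, 0], [0, 0, 0, 0, 0, 0], [0, 0, 0, 0, 0, 0]], "newtons": 20}}

```text
clock: 9.6
tcp_pos: [0.4912, -0.1763, 0.1187]
ee_rot: [3.142, -0.0, 2.93]
wrist_force: [-3.5, 0.8, 5.2]
grip_width: 0.0207
grip_force: 80.1
```

Request:
{"op": "move_arm", "data": {"targets": [[0, 0, 0, 0, 0, 0], [0, 0, 0, 0, 0, 0], [0, 0, 0, 0, 0, 0], [0, 0, 0, 0, 0, 0]], "fingers": 0.3}}

```text
clock: 10.0
tcp_pos: [0.4915, -0.1764, 0.1184]
ee_rot: [-3.142, 0.0, 2.93]
wrist_force: [0.9, -0.3, -0.1]
grip_width: 0.0602
grip_force: 0.0
```

Request:
{"op": "move_arm", "data": {"targets": [[0, 0, -0.1, 0, 0, 0], [0, 0, -0.3, 0, 0, 0], [0, 0, -0.7, 0, 0, 0], [0, 0, -1, 0, 0, 0]]}}

```text
clock: 10.4
tcp_pos: [0.4915, -0.1764, 0.2206]
ee_rot: [-3.141, 0.001, 2.93]
wrist_force: [-0.4, -0.9, -0.1]
grip_width: 0.0598
grip_force: 0.0
```

Run:
```python
from h import *
s=robot.read_state();print(s['clock'],s['tcp_pos'],s['ee_rot'],s['wrist_force'])
d=shot('scene'); print([x for x in robot.tip_of('magnifier',d)[:2]])
cv2.imwrite('pics/crop5.png',np.hstack([cv2.resize(d['image'][60:240,140:300,::-1],None,fx=2.5,fy=2.5)]))
d=shot('top'); P=pts(d); im=d['image'].astype(int)
print([np.round(x['position'],3) for x in robot.tip_of('magnifier',d)[:2]])
for t in('pad_a','pad_b'):print(t,[(np.round(x['position'],4),x['confidence']) for x in robot.tip_of(t,d)[:3]])
# board
box=np.zeros((420,560),bool);box[125:220,240:310]=1
g=(im[...,1]>im[...,0]+15)&(im[...,1]>im[...,2]+5)&box&(abs(P[...,2]-.038)<.008)
q=P[g][:,:2].astype(np.float32); print(cv2.minAreaRect(q))
# heights near -x jaw/thumbscrew, in board frame
b=cv2.minAreaRect(q)[0]; y=-.286; L=(P[...,:2]-b)@np.array([[np.cos(y),-np.sin(y)],[np.sin(y),np.cos(y)]])
for x0 in range(-120,-60,8):
    m=(abs(L[...,0]-x0/1e3)<.004)&(abs(L[...,1])<.05); print(x0,P[m][:,2].max().round(3) if m.any() else None)
c=cv2.resize(d['image'][110:230,225:325,::-1],None,fx=6,fy=6,interpolation=cv2.INTER_CUBIC)[:600]
cv2.imwrite('pics/crop6.png',c)
```

```text
10.4 [ 0.49151035 -0.17643157  0.22057576] [-3.14145110e+00  8.14354333e-04  2.92983122e+00] [-0.39972346 -0.90966172 -0.11123542]
[{'position': [0.5505, -0.189, -0.0002], 'confidence': 0.97}, {'position': [0.2575, -0.2235, -0.0038], 'confidence': 0.91}]
[array([ 0.554, -0.194, -0.002])]
pad_a [(array([0.5824, 0.0142, 0.0382]), 0.74), (array([0.586 , 0.028 , 0.0341]), 0.72)]
pad_b [(array([0.5824, 0.0142, 0.0382]), 0.74), (array([0.586 , 0.028 , 0.0341]), 0.72)]
((0.6088040471076965, 0.013235390186309814), (0.09837805479764938, 0.15155383944511414), 73.67462921142578)
-120 0.006
-112 0.032
-104 0.033
-96 0.029
-88 0.045
-80 0.046
-72 0.045
-64 0.043
```

View pics/crop6.png

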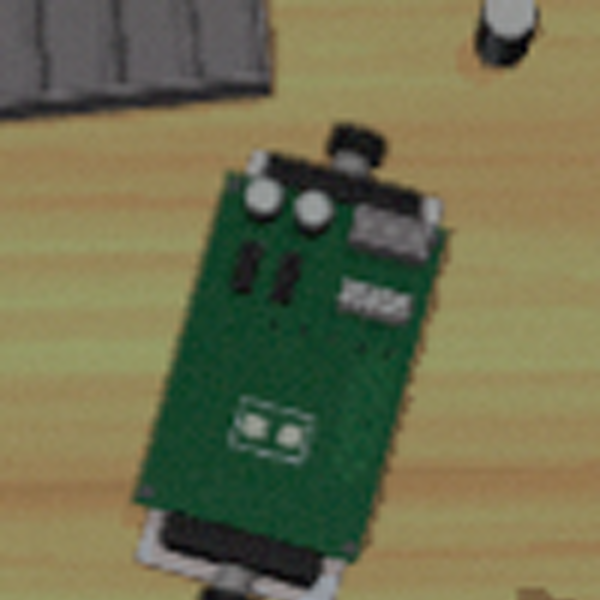

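Crop: the pads are free, at about (253,427) and (292,435) inside the white outline. The magnifier reads as standing at (0.552,-0.19,0). Next I measure the tweezers axis and the pads.

Run:
```python
from h import *
d=shot('top'); P=pts(d); im=d['image'].astype(int)
tb=np.zeros((420,560),bool);tb[190:265,150:185]=1
t=tb&(P[...,2]>.003)&(P[...,2]<.05); x=P[t]
h=x[(x[:,0]<.425)&(x[:,2]>.017)]; r=cv2.minAreaRect(h[:,:2].astype(np.float32)); print('house',r,np.median(h[:,2]))
a=x[(x[:,0]>.47)]; yy=a[:,1]-.295-.17*(a[:,0]-.5)
for s in(1,-1):
    q=a[yy*s>0]; v=np.linalg.svd(q[:,:2]-q[:,:2].mean(0),full_matrices=False)[2][0]; print(s,len(q),q.mean(0),np.arctan(v[1]/v[0]),q[:,0].max())
# pads: bright pixels on board
box=np.zeros((420,560),bool);box[176:189,262:280]=1
g=im.min(-1)
cv2.imwrite('pics/crop7.png',np.hstack([cv2.resize(d['image'][170:195,255:287,::-1],(400,312),interpolation=cv2.INTER_NEAREST),cv2.resize(d['image'][190:265,145:195,::-1],(208,312),interpolation=cv2.INTER_CUBIC)]))
m=(box&(g>110)).astype(np.uint8)
n,l,st,c=cv2.connectedComponentsWithStats(m)
for i in range(1,n):
    if st[i,4]>3:
        u,v=c[i]; print('blob',st[i,4],c[i].round(2),P[int(round(v)),int(round(u))].round(4))
for p in([.5823,.0293,.038],[.5778,.0140,.038]): print('expected pix',pix(d,p).round(2))
```

```text
house ((0.40461212396621704, 0.27788957953453064), (0.0413394533097744, 0.022562090307474136), 10.957620620727539) 0.022805033440999045
1 169 [0.51163454 0.31743957 0.01011702] 0.2543696210071458 0.5678437573693157
-1 143 [0.51383569 0.27708236 0.01136803] 0.09117976532254608 0.5669801774823755
blob 10 [267.  180.5] [0.5834 0.0292 0.042 ]
blob 9 [273. 182.] [0.5775 0.0138 0.0446]
expected pix [266.99 180.69]
expected pix [272.94 182.32]
```

View pics/crop7.png

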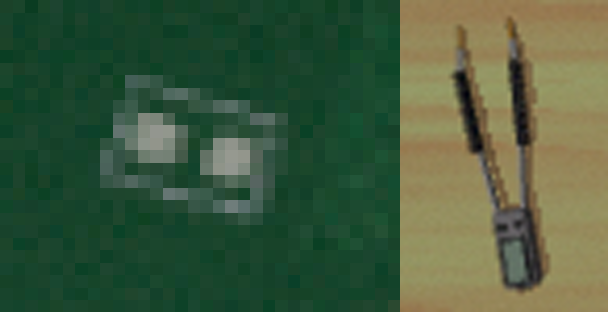

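Crop: the pads are bright at left (153,138) and (233,158), which agrees with the board geometry. The tweezers lie free on the right, tips at (460,35) and (512,25). I move over the tweezers now.

Request:
{"op": "move_arm", "data": {"targets": [[0.07, 0.33, 0, 0, 0, -0.06], [0.14, 0.65, 0, 0, 0, -0.12], [0.21, 0.978, 0, 0, 0, -0.1847], [0.21, 0.978, 0, 0, 0, -0.1847]], "fingers": 0.15}}

```text
clock: 11.15
tcp_pos: [0.4903, -0.0735, 0.2171]
ee_rot: [3.14, -0.003, -2.96]
wrist_force: [0.3, -0.1, -0.3]
grip_width: 0.0725
grip_force: 0.0
```

Request:
{"op": "move_arm", "data": {"targets": [[-0.09, 0.455, 0, 0, 0, 0], [-0.179, 0.911, 0, 0, 0, 0]]}}

```text
clock: 11.35
tcp_pos: [0.4929, 0.0165, 0.2175]
ee_rot: [3.142, -0.001, -2.971]
wrist_force: [1.0, 0.8, 0.4]
grip_width: 0.0728
grip_force: 0.0
```

Request:
{"op": "move_arm", "data": {"targets": [[-0.09, 0.455, 0, 0, 0, 0], [-0.179, 0.911, 0, 0, 0, 0]]}}

```text
clock: 11.55
tcp_pos: [0.4946, 0.1104, 0.2176]
ee_rot: [-3.141, -0.002, -2.969]
wrist_force: [1.9, -0.5, -0.4]
grip_width: 0.0727
grip_force: 0.0
```

Request:
{"op": "move_arm", "data": {"targets": [[-0.09, 0.455, 0, 0, 0, 0], [-0.179, 0.911, 0, 0, 0, 0]]}}

```text
clock: 11.75
tcp_pos: [0.4964, 0.2034, 0.2175]
ee_rot: [-3.141, -0.002, -2.968]
wrist_force: [1.1, -0.3, -0.2]
grip_width: 0.0725
grip_force: 0.0
```

Request:
{"op": "move_arm", "data": {"targets": [[-0.09, 0.455, 0, 0, 0, 0], [-0.179, 0.911, 0, 0, 0, 0], [-0.179, 0.911, 0, 0, 0, 0], [-0.179, 0.911, 0, 0, 0, 0]]}}

```text
clock: 12.15
tcp_pos: [0.498, 0.2953, 0.2172]
ee_rot: [-3.141, -0.002, -2.965]
wrist_force: [0.3, 0.1, -0.3]
grip_width: 0.0726
grip_force: 0.0
```

Request:
{"op": "move_arm", "data": {"targets": [[0, 0, 0.4, 0, 0, 0], [0, 0, 0.8, 0, 0, 0], [0, 0, 1, 0, 0, 0], [0, 0, 1, 0, 0, 0], [0, 0, 1, 0, 0, 0]]}}

```text
clock: 12.65
tcp_pos: [0.4986, 0.2937, 0.1183]
ee_rot: [-3.141, -0.001, -2.968]
wrist_force: [0.2, 0.2, 0.0]
grip_width: 0.0726
grip_force: 0.0
```

Request:
{"op": "move_arm", "data": {"targets": [[0, 0.01, 0.15, 0, 0, 0], [0, 0.01, 0.27, 0, 0, 0], [0, 0.01, 0.36, 0, 0, 0], [0, 0.01, 0.4, 0, 0, 0], [0, 0.01, 0.41, 0, 0, 0]]}}

```text
clock: 13.15
tcp_pos: [0.4979, 0.2959, 0.0767]
ee_rot: [-3.141, -0.001, -2.966]
wrist_force: [0.9, -0.7, -0.1]
grip_width: 0.0729
grip_force: 0.0
```

Request:
{"op": "move_arm", "data": {"targets": [[0, 0, 0, 0, 0, 0], [0, 0, 0, 0, 0, 0]], "fingers": 0.5, "newtons": 40}}

```text
clock: 13.35
tcp_pos: [0.4984, 0.2961, 0.0777]
ee_rot: [3.141, 0.001, -2.966]
wrist_force: [-0.0, 1.1, -0.3]
grip_width: 0.0444
grip_force: 0.0
```

Request:
{"op": "move_arm", "data": {"targets": [[0, 0, 0, 0, 0, 0], [0, 0, 0, 0, 0, 0], [0, 0, 0, 0, 0, 0], [0, 0, 0, 0, 0, 0]], "fingers": 0.62}}

```text
clock: 13.75
tcp_pos: [0.4988, 0.2963, 0.0783]
ee_rot: [3.141, 0.002, -2.966]
wrist_force: [-0.3, -1.3, 5.3]
grip_width: 0.0328
grip_force: 7.2
```

Request:
{"op": "move_arm", "data": {"targets": [[0, 0, 0, 0, 0, 0], [0, 0, 0, 0, 0, 0], [0, 0, 0, 0, 0, 0], [0, 0, 0, 0, 0, 0]], "fingers": 0.663}}

```text
clock: 14.15
tcp_pos: [0.499, 0.2962, 0.0786]
ee_rot: [3.141, 0.002, -2.966]
wrist_force: [0.9, -2.0, 7.9]
grip_width: 0.0293
grip_force: 9.4
```

Request:
{"op": "move_arm", "data": {"targets": [[0, 0, -0.05, 0, 0, 0], [0, 0, -0.15, 0, 0, 0], [0, 0, -0.35, 0, 0, 0], [0, 0, -0.6, 0, 0, 0], [0, 0, -0.7, 0, 0, 0]]}}

```text
clock: 14.65
tcp_pos: [0.499, 0.2965, 0.1498]
ee_rot: [3.141, 0.003, -2.967]
wrist_force: [0.6, 0.6, 0.4]
grip_width: 0.0289
grip_force: 10.0
```

Run:
```python
from h import *
d=shot('scene')
for t in('tweezers','tweezers_grip','tip_left','tip_right'): print(t,[(np.round(x['position'],4),round(x['confidence'],2)) for x in robot.tip_of(t,d)[:2]])
s=robot.read_state();print(s['tcp_pos'],s['wrist_force'],s['torque'],s['grip_width'],s['grip_force'])
u,v=pix(d,[.5,.295,.09]).astype(int);print(u,v)
cv2.imwrite('pics/crop8.png',cv2.resize(d['image'][v-55:v+65,u-65:u+65,::-1],None,fx=5,fy=5,interpolation=cv2.INTER_CUBIC))
```

```text
tweezers [(array([0.4315, 0.2861, 0.0659]), 0.83), (array([0.5847, 0.0295, 0.0328]), 0.58)]
tweezers_grip [(array([0.4982, 0.2967, 0.0801]), 0.72)]
tip_left [(array([0.5465, 0.3134, 0.0751]), 0.71)]
tip_right [(array([0.5493, 0.2998, 0.0716]), 0.65), (array([ 0.7888,  0.0954, -0.0027]), 0.26)]
[0.49772179 0.29569791 0.14669123] [ 0.34071257  0.75200824 -0.69280766] [ 0.03906296 -0.01644336 -0.00194903] 0.02878459957241168 9.95321050286293
419 256
```

View pics/crop8.png

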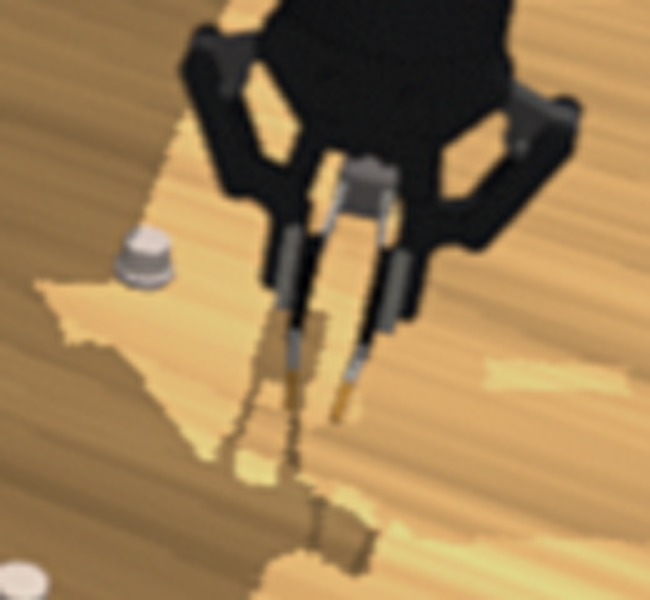

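Crop: the tweezers hang level between the finger pads, tips at (292,400) and (342,410), gap near 16 mm. Now I carry them to the pads.

Request:
{"op": "move_arm", "data": {"targets": [[0.01, -0.2, 0, 0, 0, 0], [0.03, -0.5, 0, 0, 0, 0], [0.052, -0.868, 0, 0, 0, 0]]}}

```text
clock: 15.2
tcp_pos: [0.5076, 0.2092, 0.1462]
ee_rot: [-3.141, -0.002, -2.965]
wrist_force: [0.5, -0.5, -0.7]
grip_width: 0.0288
grip_force: 10.0
```

Request:
{"op": "move_arm", "data": {"targets": [[0.02, -0.3, 0, 0, 0, 0], [0.035, -0.6, 0, 0, 0, 0], [0.052, -0.868, 0, 0, 0, 0]]}}

```text
clock: 15.5
tcp_pos: [0.5176, 0.1217, 0.1462]
ee_rot: [-3.141, -0.002, -2.967]
wrist_force: [0.4, -0.4, -0.2]
grip_width: 0.0291
grip_force: 10.0
```

Request:
{"op": "move_arm", "data": {"targets": [[0.02, -0.25, 0, 0, 0, 0.05], [0.03, -0.48, 0, 0, 0, 0.1], [0.04, -0.68, 0, 0, 0, 0.15], [0.05, -0.8, 0, 0, 0, 0.2], [0.052, -0.868, 0, 0, 0, 0.2192]]}}

```text
clock: 16.0
tcp_pos: [0.5276, 0.0358, 0.1463]
ee_rot: [-3.141, -0.002, 2.854]
wrist_force: [-1.0, 0.7, -0.4]
grip_width: 0.0291
grip_force: 10.0
```

Request:
{"op": "move_arm", "data": {"targets": [[0, 0, 0, 0, 0, 0], [0, 0, 0, 0, 0, 0], [0, 0, 0, 0, 0, 0]]}}

```text
clock: 16.3
tcp_pos: [0.5281, 0.0374, 0.1472]
ee_rot: [-3.142, -0.0, 2.86]
wrist_force: [0.2, 0.5, 0.6]
grip_width: 0.0287
grip_force: 10.0
```

```bash
cat > m.py <<'E'
from h import *
s=robot.read_state();print(s['clock'],s['tcp_pos'],s['ee_rot'],s['wrist_force'],s['grip_width'],s['grip_force'])
pa=np.array([.5825,.0293,.038]);pb=np.array([.578,.014,.038])
for n in('scene','top'):
    d=shot(n)
    for t in('tweezers','tweezers_grip','tip_left','tip_right','pad_a'): print(n,t,[(np.round(x['position'],4).tolist(),round(x['confidence'],2)) for x in robot.tip_of(t,d)[:3]])
    np.savez(n+'.npz',**{k:d[k] for k in('image','range_z','K','k1','T')})
    # brass pixels
    im=cv2.cvtColor(d['image'],cv2.COLOR_RGB2HSV); u,v=pix(d,(pa+pb)/2+[0,0,.01]).astype(int)
    P=pts(d)
    m=np.zeros(im.shape[:2],np.uint8); w=slice(v-18,v+18),slice(u-22,u+22)
    m[w]=(im[w][...,0]<30)&(im[w][...,1]>90)&(im[w][...,2]>70)
    k,l,st,c=cv2.connectedComponentsWithStats(m)
    for i in range(1,k):
        if st[i,4]>1: print(' brass',st[i],c[i].round(1),np.median(P[l==i],0).round(4))
    print(' pads px',pix(d,pa).round(1),pix(d,pb).round(1),'crop0',u-30,v-25)
    cv2.imwrite('pics/f_%s.png'%n,cv2.resize(d['image'][v-25:v+25,u-30:u+30,::-1],None,fx=6.6,fy=6.6,interpolation=cv2.INTER_CUBIC))
E
python3 m.py
```

```text
16.3 [0.52806179 0.03742606 0.14720049] [-3.14150691e+00 -3.90934196e-04  2.85965692e+00] [0.23550286 0.51529162 0.59743436] 0.028725750289725894 9.967714995145798
scene tweezers [([0.4607, 0.0551, 0.0631], 0.72), ([0.5796, 0.0134, 0.0682], 0.51)]
scene tweezers_grip [([0.5264, 0.0371, 0.0775], 0.56)]
scene tip_left [([0.5768, 0.0307, 0.0705], 0.72), ([0.5263, 0.0402, 0.0765], 0.67)]
scene tip_right [([0.5805, 0.0156, 0.0652], 0.68)]
scene pad_a [([0.5793, 0.0128, 0.0366], 0.81), ([0.5849, 0.0285, 0.0325], 0.62)]
 brass [245 230  39  17 339] [258.8 235. ] [ 0.4983 -0.0594 -0.0006]
 brass [283 234   6   6  20] [286.4 236.6] [ 0.4678 -0.0027 -0.001 ]
 brass [271 237   8   6  20] [274.4 239.8] [0.5759 0.0355 0.0719]
 brass [287 265   2   1   2] [287.5 265. ] [ 5.509e-01  5.070e-02 -3.000e-04]
 pads px [270.  254.5] [264.8 250.8] crop0 237 223
top tweezers []
top tweezers_grip [([0.4709, -0.3078, -0.0044], 0.69)]
top tip_left [([0.7865, 0.0921, -0.0024], 0.27)]
top tip_right [([0.6931, -0.2697, -0.0021], 0.23)]
top pad_a []
 pads px [267.  180.6] [272.9 182.2] crop0 239 155
```

Request:
{"op": "move_arm", "data": {"targets": [[0, 0, 0.05, 0, 0, 0], [0, 0, 0.1, 0, 0, 0], [0, 0, 0.14, 0, 0, 0], [0, 0, 0.16, 0, 0, 0], [0, 0, 0.16, 0, 0, 0]]}}

```text
clock: 17.4
tcp_pos: [0.5279, 0.0368, 0.1309]
ee_rot: [-3.141, -0.001, 2.858]
wrist_force: [0.0, -0.2, -0.8]
grip_width: 0.0289
grip_force: 10.0
```

```bash
sed -i "s/('scene','top')/('scene',)/" m.py; python3 m.py
python3 - <<'E'
import cv2,numpy as np
from h import pts,pix
d=dict(np.load('scene.npz'));d['k1']=float(d['k1']);P=pts(d);im=d['image'].astype(int)
g=(im[...,1]>im[...,0]+15)&(im[...,1]>im[...,2]+5)&(abs(P[...,0]-.6)<.07)&(abs(P[...,1]-.015)<.06)&(abs(P[...,2]-.038)<.01)
print('board z',np.median(P[g][:,2]),g.sum())
# points near each predicted tweezer parts in tweezers frame
y=-.283;o=np.array([.4595,.057]);L=(P[...,:2]-o)@np.array([[np.cos(y),-np.sin(y)],[np.sin(y),np.cos(y)]])
for a,b in((-46,4),(98,110),(110,118),(118,124),(124,130)):
    m=(L[...,0]*1e3>a)&(L[...,0]*1e3<b)&(abs(L[...,1])<.02)&(P[...,2]>.046)&(P[...,2]<.095)
    if m.any(): print(a,b,m.sum(),np.percentile(P[m][:,2],[5,50,95]).round(4),'y',np.percentile(L[m][:,1],[5,50,95]).round(4))
E
```

```text
17.4 [0.52794239 0.03681956 0.13088466] [-3.14126453e+00 -9.48111382e-04  2.85758002e+00] [ 0.02166177 -0.17541378 -0.80992825] 0.028920062448797922 9.964954555034637
scene tweezers [([0.4582, 0.0527, 0.0496], 0.77)]
scene tweezers_grip [([0.5266, 0.0393, 0.0623], 0.86)]
scene tip_left [([0.577, 0.0267, 0.0574], 0.51)]
scene tip_right [([0.5768, 0.0156, 0.0529], 0.6)]
scene pad_a [([0.5778, 0.0159, 0.0342], 0.81), ([0.5825, 0.026, 0.0342], 0.69)]
 brass [245 230  32  17 300] [256.5 235.1] [ 0.4984 -0.0619 -0.0007]
 brass [282 231   7   6  20] [285.2 233.6] [ 0.4599 -0.0115 -0.0008]
 brass [266 240   6   6  16] [268.5 242.5] [0.5708 0.0184 0.0559]
 brass [271 244   7   6  19] [274.  246.6] [0.5754 0.0351 0.0559]
 brass [287 265   2   1   2] [287.5 265. ] [ 0.5504  0.0503 -0.0008]
 pads px [270.  254.5] [264.8 250.8] crop0 237 223
board z 0.03722993085208637 1427
-46 4 241 [0.0554 0.0709 0.075 ] y [-0.0056  0.0087  0.0117]
98 110 29 [0.0582 0.0621 0.0644] y [-0.0092  0.0111  0.0159]
110 118 18 [0.0553 0.0583 0.0623] y [-0.0072  0.0038  0.0142]
118 124 13 [0.0525 0.0559 0.0572] y [-0.0061  0.0099  0.013 ]
124 130 4 [0.0523 0.0544 0.0551] y [-0.0042  0.0033  0.0113]
```

View pics/f_scene.png

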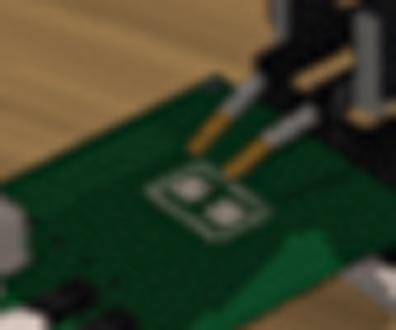

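Crop: the tips end at (190,148) and (228,176), just up-range of the pads at (188,187) and (224,212), with matching spacing and direction. I compute the remaining horizontal error from those pixels.

Run:
```python
import numpy as np
from h import pix
d=dict(np.load('scene.npz'));d['k1']=float(d['k1'])
from scipy.optimize import fsolve
pa=np.array([.5825,.0293]);pb=np.array([.578,.014])
for h in(.0521,.0541):
    q=[fsolve(lambda p:pix(d,[p[0],p[1],h])-m,pa) for m in((271.1,249.2),(265.4,245.0))]
    w=[fsolve(lambda p:pix(d,[p[0],p[1],.038])-m,pa) for m in((270.5,254.7),(265.0,250.9))]
    print(h,'tips',np.round(q,4).tolist(),'gap',np.linalg.norm(q[0]-q[1]),'pads',np.round(w,4).tolist(),np.linalg.norm(w[0]-w[1]),'mid err',((q[0]+q[1]-w[0]-w[1])/2).round(4),((q[0]+q[1])/2-(pa+pb)/2).round(4))
```

```text
0.0521 tips [[0.5827, 0.032], [0.5771, 0.015]] gap 0.017835868239998127 pads [[0.5826, 0.0304], [0.5781, 0.0145]] 0.01655853135571456 mid err [-0.0005  0.001 ] [-0.0004  0.0018]
0.0541 tips [[0.5849, 0.0334], [0.5794, 0.0165]] gap 0.017776758195320274 pads [[0.5826, 0.0304], [0.5781, 0.0145]] 0.01655853135571456 mid err [0.0018 0.0025] [0.0019 0.0033]
```

Request:
{"op": "move_arm", "data": {"targets": [[0, 0, 0.02, 0, 0, 0], [0, 0, 0.04, 0, 0, 0], [0, 0, 0.06, 0, 0, 0], [0, 0, 0.075, 0, 0, 0], [0, 0, 0.083, 0, 0, 0]], "fingers": 0.665}}

```text
clock: 18.2
tcp_pos: [0.5281, 0.0368, 0.1229]
ee_rot: [-3.141, -0.0, 2.858]
wrist_force: [-0.6, -0.4, 0.4]
grip_width: 0.0286
grip_force: 10.0
```

Request:
{"op": "move_arm", "data": {"targets": [[0, 0, 0, 0, 0, 0], [0, 0, 0, 0, 0, 0], [0, 0, 0, 0, 0, 0], [0, 0, 0, 0, 0, 0]]}}

```text
clock: 18.6
tcp_pos: [0.5283, 0.0368, 0.1232]
ee_rot: [3.142, 0.0, 2.858]
wrist_force: [-0.2, -0.4, -0.7]
grip_width: 0.0286
grip_force: 10.0
```

```bash
python3 m.py
python3 - <<'E'
import cv2,numpy as np
from h import pts,pix
from scipy.optimize import fsolve
d=dict(np.load('scene.npz'));d['k1']=float(d['k1']);P=pts(d);im=d['image'].astype(int)
# tip ends: average over 6 frames for sub-pixel, red-green excess (brass) end along its own axis
from bench import robot
A=np.mean([robot.camera('scene')['image'].astype(float) for _ in range(6)],0)
e=A[...,0]-A[...,1]   # brass positive, green board negative, grey pads ~0
w=A[238:262,256:282]; np.set_printoptions(linewidth=250)
print((w[...,0]-w[...,1]).astype(int)); print(w[...,2].astype(int))
pa=np.array([.5825,.0293]);pb=np.array([.578,.014])
print('want tips px',[pix(d,[*p,.0458]).round(2).tolist() for p in(pa,pb)],[pix(d,[*(p-.014*np.array([.96,-.28])),.0458+.007]).round(2).tolist() for p in(pa,pb)])
E
```

```text
18.6 [0.52826155 0.03683911 0.12317719] [3.14155045e+00 1.11900813e-04 2.85756043e+00] [-0.20567791 -0.37005521 -0.68681841] 0.028590650709061603 10.043743550777435
scene tweezers [([0.4597, 0.0542, 0.0414], 0.57)]
scene tweezers_grip [([0.5246, 0.0358, 0.0569], 0.81)]
scene tip_left [([0.5782, 0.0264, 0.0471], 0.44)]
scene tip_right [([0.5771, 0.0149, 0.0459], 0.55), ([0.4711, -0.3094, -0.0015], 0.26)]
scene pad_a [([0.5851, 0.0263, 0.0341], 0.95), ([0.5789, 0.0129, 0.0391], 0.79)]
 brass [245 230  34  17 315] [257.4 235. ] [ 0.4976 -0.0607 -0.0006]
 brass [284 234   5   4  12] [286.4 235.8] [ 4.668e-01 -3.500e-03 -4.000e-04]
 brass [266 243   6   7  18] [268.3 245.9] [0.5721 0.0189 0.0483]
 brass [271 247   7   6  19] [274.  249.7] [0.5738 0.0351 0.0483]
 brass [287 265   2   1   2] [287.5 265. ] [ 0.5507  0.0505 -0.0006]
 pads px [270.  254.5] [264.8 250.8] crop0 237 223
[[ 32  32  29  26  17   7  -6 -23 -33 -38 -37 -34 -34 -35 -36 -37 -32 -16  -4   1   2   2   2   1   1   1]
 [ 33  29  18   7  -6 -22 -34 -36 -35 -35 -34 -34 -34 -35 -35 -33 -17  -4   1   3   2   1  -3  -2   1   1]
[... 4309 characters left out ...]
19  25  38  55  59  49  44  65  90  95  79  59  56  59  46  29  22  20  20  20]
 [ 20  21  20  20  20  20  20  18  22  34  51  64  53  42  54  60  61  56  43  34  24  19  19  20  20  20]
 [ 20  20  20  20  20  20  20  19  18  19  27  47  64  56  56  54  44  34  25  18  20  19  20  20  20  24]
 [ 20  20  20  19  20  20  20  21  19  18  18  24  38  41  38  34  25  19  18  18  20  19  19  20  23  31]
 [ 20  20  19  20  20  20  20  21  20  20  20  18  20  23  21  19  18  19  19  20  20  19  20  24  30  34]
 [ 21  19  20  19  21  20  20  21  20  20  20  19  19  20  20  20  19  20  20  20  20  19  22  30  33  34]]
want tips px [[270.02, 251.31], [264.77, 247.63]] [[275.4, 245.61], [270.12, 242.0]]
```

Run:
```python
from h import *
F=[robot.camera('scene') for _ in range(8)]
d=dict(F[0]); d['range_z']=np.median([f['range_z'] for f in F],0); im=np.mean([f['image'].astype(float) for f in F],0)
P=pts(d); e=im[...,0]-im[...,1]
y=-.284; M=np.array([[np.cos(y),-np.sin(y)],[np.sin(y),np.cos(y)]])
pm=lambda c:P[tuple(np.array(c)[::-1])]
L=(P[...,:2]-[.5804,.0225])@M
rows=[]
for v in range(240,256):
  for u in range(264,284):
    p=P[v,u]
    if p[2]>.0425 and p[2]<.075 and abs(L[v,u,0]+.01)<.022 and e[v,u]>-12: rows.append((u,v,e[v,u],*(L[v,u]*1e3),p[2]*1e3))
rows=np.array(rows); 
for s in (1,-1):
    q=rows[rows[:,4]*s>0]; q=q[np.argsort(-q[:,3])]; print(s);print(q.round(1)[:24])
g=(e<-20)&(abs(L[...,0])<.03)&(abs(L[...,1])<.03)&(abs(P[...,2]-.038)<.006); print('board',np.median(P[g][:,2]))
s=robot.read_state();print(s['clock'],s['tcp_pos'],s['grip_width'])
```

```text
1
[[ 2.71e+02  2.52e+02  2.24e+01  7.00e-01  1.08e+01  4.65e+01]
 [ 2.71e+02  2.51e+02  1.36e+01 -1.10e+00  8.70e+00  4.69e+01]
 [ 2.72e+02  2.52e+02  2.75e+01 -1.50e+00  1.12e+01  4.56e+01]
 [ 2.72e+02  2.51e+02  2.91e+01 -2.30e+00  1.02e+01  4.71e+01]
 [ 2.73e+02  2.51e+02  3.01e+01 -3.40e+00  1.20e+01  4.76e+01]
 [ 2.73e+02  2.50e+02  2.90e+01 -4.60e+00  1.06e+01  4.86e+01]
 [ 2.74e+02  2.50e+02  3.22e+01 -7.00e+00  1.08e+01  4.75e+01]
 [ 2.74e+02  2.49e+02  3.11e+01 -7.30e+00  1.05e+01  4.97e+01]
 [ 2.75e+02  2.49e+02  3.10e+01 -8.80e+00  1.17e+01  4.96e+01]
 [ 2.75e+02  2.50e+02  1.90e+01 -8.90e+00  1.17e+01  4.71e+01]
 [ 2.75e+02  2.48e+02  2.28e+01 -1.01e+01  1.02e+01  5.06e+01]
 [ 2.76e+02  2.49e+02  1.86e+01 -1.08e+01  1.25e+01  4.91e+01]
 [ 2.76e+02  2.48e+02  2.68e+01 -1.14e+01  1.17e+01  5.07e+01]
 [ 2.76e+02  2.47e+02  1.28e+01 -1.32e+01  9.70e+00  5.12e+01]
 [ 2.77e+02  2.48e+02  1.90e+01 -1.34e+01  1.25e+01  5.02e+01]
 [ 2.77e+02  2.47e+02  1.52e+01 -1.42e+01  1.16e+01  5.17e+01]
 [ 2.77e+02  2.46e+02 -6.00e-01 -1.52e+01  1.03e+01  5.30e+01]
 [ 2.78e+02  2.47e+02  7.50
[... 741 characters left out ...]
.   18.4  -6.4  -6.6  50.3]
 [269.  246.   21.8  -7.4  -4.7  48.4]
 [269.  245.   26.9  -7.8  -5.1  50.5]
 [269.  244.   18.6  -9.6  -7.2  50.9]
 [270.  245.   17.8 -10.7  -5.5  48.8]
 [270.  244.   25.4 -11.   -5.9  50.9]
 [270.  243.   15.2 -12.9  -8.   51.3]
 [271.  244.   14.6 -13.6  -5.8  49.8]
 [271.  243.   14.6 -13.8  -6.   52. ]
 [271.  242.    3.6 -15.3  -7.7  52.7]
 [272.  243.    4.4 -15.3  -4.7  51.9]
 [272.  242.    3.6 -16.9  -6.5  52.7]
 [271.  241.   -6.9 -17.4 -10.2  52.9]
 [272.  241.    1.4 -17.4  -7.2  54.5]
 [273.  242.   -0.8 -19.1  -6.1  51.8]
 [273.  241.    3.  -19.6  -6.6  53.7]]
board 0.03716883185049441
19.6 [0.52819371 0.03683179 0.12311055] 0.028727793330962918
```

The image and depth agree that the tips sit about 2 mm to the +y side, with gap and height right. I shift by that.

Request:
{"op": "move_arm", "data": {"targets": [[0, -0.01, 0, 0, 0, 0], [0, -0.02, 0, 0, 0, 0], [0, -0.02, 0, 0, 0, 0], [0, -0.02, 0, 0, 0, 0], [0, -0.02, 0, 0, 0, 0]]}}

```text
clock: 20.1
tcp_pos: [0.5277, 0.0349, 0.1231]
ee_rot: [3.142, 0.0, 2.857]
wrist_force: [0.7, -0.1, 0.2]
grip_width: 0.0289
grip_force: 10.0
```

Run:
```python
from h import *
F=[robot.camera('scene') for _ in range(8)]
d=dict(F[0]); d['range_z']=np.median([f['range_z'] for f in F],0); im=np.mean([f['image'].astype(float) for f in F],0)
P=pts(d); e=im[...,0]-im[...,1]; y=-.284; M=np.array([[np.cos(y),-np.sin(y)],[np.sin(y),np.cos(y)]])
L=(P[...,:2]-[.5800,.0222])@M*1e3; z=P[...,2]*1e3
m=(z>42.5)&(z<60)&(L[...,0]<4)&(L[...,0]>-12)&(abs(L[...,1])<16)&(e>12)
for s in(1,-1):
    k=m&(L[...,1]*s>0); print(s,k.sum(),'lat',np.median(L[k][:,1]).round(2),'ax max',np.sort(L[k][:,0])[-3:].round(1),'z end',z[k][np.argsort(-L[k][:,0])[:3]].round(1))
s=robot.read_state();print(s['clock'],s['tcp_pos'],s['ee_rot'],s['grip_width'],s['grip_force'],s['wrist_force'])
print('magnifier',[np.round(x['position'],3) for x in robot.tip_of('magnifier',F[-1])[:2]])
```

```text
1 10 lat 9.79 ax max [-3.9 -2.8 -1. ] z end [46.6 46.3 47.4]
-1 14 lat -7.27 ax max [-0.7  0.4  1.1] z end [46.1 47.8 45.7]
20.5 [0.52765906 0.03493507 0.1231191 ] [-3.14158441e+00  6.89914440e-06  2.85765596e+00] 0.028693067746834822 10.035446137189865 [-0.36805514 -0.00764612 -0.8127511 ]
magnifier [array([ 0.256, -0.224, -0.004]), array([ 0.549, -0.186, -0.003])]
```

```bash
python3 -c "
from bench import robot
print(robot.close_job())"
```

```text
the job is handed in; nothing more can be done
None
```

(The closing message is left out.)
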